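Find the release notch of a plate incubator and pop its lid

TASK

Starting at either end of the incubator's flat front ledge, sweep a fingertip along the top of the ledge until it finds the hidden notch, then press the release key inside the notch fully down so that the clear lid pops ajar, and move away. Do not pry or push the lid by hand, lift nothing, and leave the bottle, beaker, tip box and jar where they stand.

Things in the scene. Friction and masses are not known exactly. Their poses are not given: they have to be found in the camera images.
- case: light grey plate incubator with two well plates under its lid, fixed to the bench, 220 mm deep (its x), 334 mm wide (its y), 85 mm tall; origin at the centre of its underside, on the bench; x points to its rear (hinge side), y along its width, z up; its front, towards the robot, is at x = -110 mm
- ledge (a point): middle of the front ledge's top: a flat darker grey band 40 mm wide, 334 mm long along the case's y, centre line at case x = -90 mm, top 85 mm above the bench; axes as the case. One notch in the same colour, 46 mm long along y, is cut across the band, open at top and front; its centre is somewhere within 45 mm either side of here, to be found. Its floor, the key, lies 12 mm below the top
- key (a joint): the release key, a 38 x 44 mm plate of the ledge's colour at the floor of the notch; value = how far it is pressed down in m, 0 up, 0.008 fully down; about 5 to 7 N moves it, it has no spring and stays where it is left; pressing it raises the lid in proportion through a linkage
- lid: clear lid with light grey frame, 158 x 306 mm, 5 mm thick, its top level with the ledge when shut, from 15 mm behind the ledge to the rear; origin on its hinge line at the rear, z is the lid's upward normal (its tilt is the opening angle); about 0.18 rad open when the key is fully down, its front edge then about 28 mm up
- bottle: loose closed reagent bottle, 68 mm across, 140 mm tall, blue cap, beside the incubator; leave alone; origin at the centre of its underside
- beaker: loose open glass beaker, 72 mm across, 90 mm tall, beside the incubator; leave alone; origin at the centre of its underside
- tipbox: loose blue pipette-tip box, 70 x 100 x 50 mm tall, nearer the robot than the incubator; leave alone; origin at the centre of its underside
- jar: loose jar with white lid, 60 mm across, 60 mm tall, nearer the robot than the incubator; leave alone; origin at the centre of its underside

How it is judged:
By the outcome, as a careful person would: the job done as asked, in the order asked, and still so for the second after the job is handed in, with the robot touching nothing.
It also fails if it takes over 45 s, if anything falls off the work surface, if the arm or the gripper's body presses on something with over 40 N, if the wrist force passes 120 N, or if a joint passes its speed limit or range.

ROBOT

A 6-joint arm with a two-finger parallel gripper is mounted at the origin on the work surface. World frame = base frame: x ahead of the robot, y to its left, z up, the work surface at z = 0. Lengths are in m, angles in rad, forces in N, time in s.
With the tool pointing down it reaches from about 0.325 to 0.75 m from the base axis. Payload 7.6 kg.
Tool frame: the origin (TCP) lies at the very end of the fingers, on their centre line; the grasp point (between the pads) lies 19 mm behind it (manip.hold_point_z is the distance from the TCP to the grasp point, in m); z points along the fingers, x is the direction in which the jaws open and shut, and the axes are right-handed (so a half turn about z gives the same grasp; the last joint's range is limited). The gripper opens to 85 mm and grips with 20 to 120 N. Pads are 22 mm wide; open, the fingers measure 114 mm over their backs; the gripper's body (76 mm by 85 mm) begins 54 mm behind the grasp point. The pads swing forward as they close: fully open they stand 13 mm farther back than shut.
Start: joints at [1.26, 0.052, 1.401, -0, 1.689, -0.07], TCP at [0.125, 0.51, 0.231] pointing down, gripper open.
Joint ranges: [-2.9, 2.9], [-0.91, 2.17], [0.12, 2.37], [-1.06, 4.2], [0.26, 2.73], [-2.93, 2.93]. Speed limits (rad/s): [2.57, 2.57, 3.01, 3.14, 3.14, 3.14].

INTERFACE

Orientations are given as a unit quaternion [w, x, y, z].
In Python, from plant import manip gives the robot as it stands.
- The arm moves only by the shell command python3 -m handwheel 'ROWS' [FORCE]. ROWS is JSON, one flat list of numbers, 5 for each row, row after row: the opening, from 0 (shut) to 1 (fully open), then the shift along the tool's x, y, z in cm, then the turn about the tool's z in degrees. In form: [grip, dx, dy, dz, turn, grip, dx, dy, dz, turn, ...]. A call has 1 to 20 rows; each row shifts and turns the commanded pose from where the row before left it, along the tool's axes as they then stand; what a row does not reach is not made up. A row lasts 1/10 s, in which the tool goes at most 50 mm and 8.59 degrees, less where a joint would pass 70% of its speed; a pose out of reach is approached as far as the arm can. A call with a gripper value outside its range is refused whole. The fingers move at their own pace and stop on an object; FORCE is the grip in N (left out, the last holds). Time passes only in rows, so rows that do not move let the fingers close. It gives the time, the measured TCP pose, the force and the opening at its end, in the units of the state.
- manip.get_state(): the state, without advancing time (a new reading comes with each control period).
- manip.camera(name): name is "side" or "top"; returns the picture (480x640x3 uint8, red, green, blue); there is no depth.
- manip.camera_model(name): a dict with "camera_matrix" (3x3 intrinsics, pixels), "cam_to_world" (4x4, takes a point from camera to world coordinates). Camera axes: x right, y down, z forward; pixel columns grow to the right and rows downward; lengths in m; the calibration is good to about 2 mm. A picture is of the moment at which its call begins. camera_model takes no time and is no camera call.
- manip.job_done(): hands the job in, once; it reports no verdict.
Trained networks look in the newest picture that a camera, given by its name, has taken for a name from the list of things; names that differ only in an ending like _2 or _b are one class to them, and where a whole thing is asked for, a point or a joint stands for the part that bears it (a point fixed in the world has none). Each returns a list of dicts, best first, with "score" (0 to 1); they miss things now and then, are a little off and sometimes report something else, mostly with a low value. They report only what shows in the picture. A call takes as long as a camera call.
- manip.cut_out(name, camera): "pixels" (480x640 bool, what is visible of it) and "at" ([column, row] in pixels, amid what is visible of it).
The state is a dict: "clock": time; "q": joint angles; "joint_velocities": joint speeds; "joint_efforts": joint torques, N m; "eef_pos": TCP position; "ee_rot": TCP orientation; "force": force on the tool from outside, world axes, zero at the start; "ft_torque": the same for the moment, N m; "finger_gap": finger opening in m.
Only numpy, scipy, OpenCV 4.12 (cv2) and the standard library are available. Lean on these libraries where they do the work, as an engineer would, in place of code of your own. Each camera call takes 0.05 s, during which the arm holds its last target. There are 200 camera calls.

## Working session

There is one attempt and no reset: what is moved stays moved. The work goes in short steps, Python scripts to look and compute and a shell command to move; the robot and the scene stay as the last step left them, time stands still between calls to the robot, and variables do not carry over. Pictures are saved under pics/ and viewed, about 8 in all and at most 12, crops included, and the job is handed in when it is done.

```bash
mkdir -p pics; ls
python3 - <<'E'
from plant import manip
import cv2,numpy as np
s=manip.get_state();print({k:np.round(v,3).tolist() for k,v in s.items()})
for c in("side","top"):
    im=manip.camera(c);cv2.imwrite(f"pics/{c}0.png",im[:,:,::-1])
    m=manip.camera_model(c);print(c,np.round(m["camera_matrix"],1).tolist(),np.round(m["cam_to_world"],3).tolist())
    for n in("case","ledge","key","lid","tipbox","jar","bottle","beaker"):
        r=manip.cut_out(n,c)
        print(n,[(round(d["score"],2),np.round(d["at"]).tolist(),int(d["pixels"].sum())) for d in r[:2]])
E
```

```text
pics
{'clock': 0.0, 'q': [1.26, 0.053, 1.402, -0.0, 1.689, -0.07], 'joint_velocities': [0.0, 0.003, 0.0, -0.001, -0.001, -0.0], 'joint_efforts': [-0.001, -38.167, -36.018, -0.0, 0.006, 0.0], 'eef_pos': [0.125, 0.51, 0.23], 'ee_rot': [0.0, 0.787, 0.617, -0.001], 'force': [0.419, 0.567, 0.539], 'ft_torque': [-0.017, 0.009, -0.047], 'finger_gap': 0.086}
side [[549.0, 0.0, 316.7], [0.0, 549.0, 238.9], [0.0, 0.0, 1.0]] [[0.979, -0.109, 0.171, 0.384], [-0.202, -0.474, 0.857, -0.936], [-0.013, -0.874, -0.486, 0.638], [0.0, 0.0, 0.0, 1.0]]
case [(0.82, [357.0, 275.0], 12102)]
ledge [(0.92, [353.0, 274.0], 12486)]
key [(0.57, [300.0, 255.0], 138)]
lid [(0.73, [354.0, 251.0], 6358)]
tipbox [(0.89, [218.0, 220.0], 1105), (0.69, [219.0, 407.0], 1960)]
jar [(0.55, [220.0, 407.0], 2044)]
bottle [(0.72, [356.0, 395.0], 3593)]
beaker [(0.94, [272.0, 190.0], 938)]
top [[445.6, 0.0, 326.1], [0.0, 445.6, 244.1], [0.0, 0.0, 1.0]] [[-0.005, -0.995, 0.098, 0.474], [-0.999, 0.008, 0.031, -0.013], [-0.032, -0.097, -0.995, 1.005], [0.0, 0.0, 0.0, 1.0]]
case [(0.69, [332.0, 209.0], 14656)]
ledge [(0.71, [331.0, 209.0], 14393), (0.38, [490.0, 343.0], 806)]
key [(0.85, [345.0, 260.0], 366)]
lid [(0.73, [334.0, 204.0], 11042), (0.47, [510.0, 250.0], 1291)]
tipbox [(0.58, [202.0, 332.0], 1751)]
jar [(0.59, [488.0, 347.0], 817)]
bottle [(0.71, [512.0, 252.0], 1249)]
beaker [(0.96, [149.0, 265.0], 1243)]
```

View pics/top0.png

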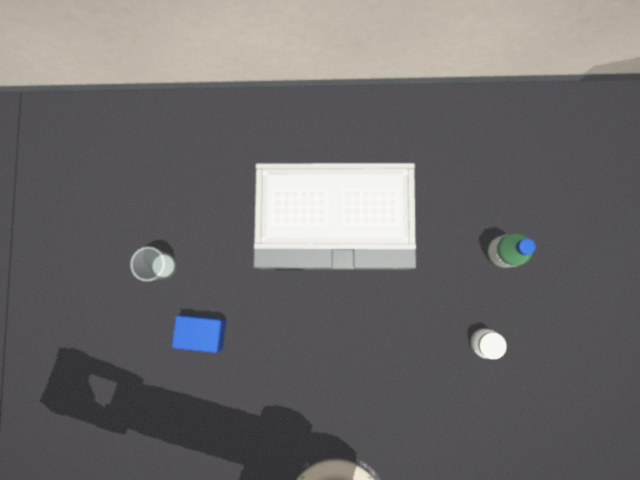

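View pics/side0.png

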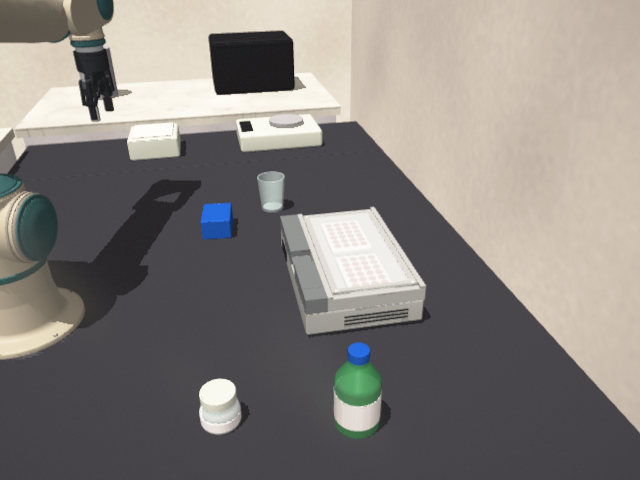

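Top view: ledge band at columns 254–416, rows 248–268, with the notch at about columns 332–354. The beaker (150,264) and tip box (198,334) are to the left, the bottle (512,250) and jar (490,345) to the right, all clear of the ledge. Side view agrees: notch near (300,255), lid shut.

```bash
cat > h.py <<'E'
from plant import manip
import numpy as np,cv2
def ray(cam,px,z):
    m=manip.camera_model(cam);K=np.array(m["camera_matrix"]);T=np.array(m["cam_to_world"])
    d=T[:3,:3]@np.linalg.inv(K)@[px[0],px[1],1];o=T[:3,3];return o+d*(z-o[2])/d[2]
def proj(cam,p):
    m=manip.camera_model(cam);K=np.array(m["camera_matrix"]);T=np.array(m["cam_to_world"])
    c=K@(T[:3,:3].T@(np.array(p)-T[:3,3]));return c[:2]/c[2]
E
python3 - <<'E'
from h import *
im=cv2.imread("pics/top0.png");
c=cv2.resize(im[155:280,245:425],None,fx=4,fy=4,interpolation=cv2.INTER_CUBIC);cv2.imwrite("pics/crop1.png",c)
s=cv2.imread("pics/side0.png")[200:340,270:430];cv2.imwrite("pics/crop2.png",cv2.resize(s,None,fx=4,fy=4,interpolation=cv2.INTER_CUBIC))
for n in("case","key","lid"):
    for cam,b in(("top","top"),("side","side")):
        manip.camera(cam);r=manip.cut_out(n,cam)
        if r:
            p=r[0]["pixels"].astype(np.uint8);q=cv2.boxPoints(cv2.minAreaRect(cv2.findNonZero(p)))
            z=.073 if n=="key" else .085
            print(n,cam,q.round(1).tolist(),[ray(cam,x,z)[:2].round(4).tolist() for x in q])
# camera pixel of end
E
```

```text
case top [[254.0, 163.0], [415.0, 163.0], [415.0, 270.0], [254.0, 270.0]] [[0.7391, 0.168], [0.7342, -0.1718], [0.5099, -0.1663], [0.5121, 0.1656]]
case side [[278.29998779296875, 216.39999389648438], [413.3999938964844, 198.10000610351562], [429.5, 317.29998779296875], [294.3999938964844, 335.6000061035156]] [[0.515, 0.1594], [0.8425, 0.1824], [0.7049, -0.2622], [0.4804, -0.2603]]
key top [[333.0, 250.0], [353.0, 250.0], [353.0, 267.0], [333.0, 267.0]] [[0.5534, 0.0017], [0.553, -0.0402], [0.5174, -0.0398], [0.5177, 0.002]]
key side [[290.6000061035156, 256.29998779296875], [309.5, 253.60000610351562], [310.5, 260.5], [291.6000061035156, 263.20001220703125]] [[0.5167, 0.001], [0.5557, 0.003], [0.5525, -0.0236], [0.5143, -0.0253]]
lid top [[262.0, 168.0], [409.0, 168.0], [409.0, 244.0], [262.0, 244.0]] [[0.728, 0.1508], [0.7236, -0.159], [0.5635, -0.1553], [0.5661, 0.1494]]
lid side [[303.6000061035156, 215.8000030517578], [405.3999938964844, 203.10000610351562], [415.5, 283.70001220703125], [313.70001220703125, 296.3999938964844]] [[0.5709, 0.1495], [0.8147, 0.1605], [0.7176, -0.1637], [0.5311, -0.1623]]
```

View pics/crop1.png

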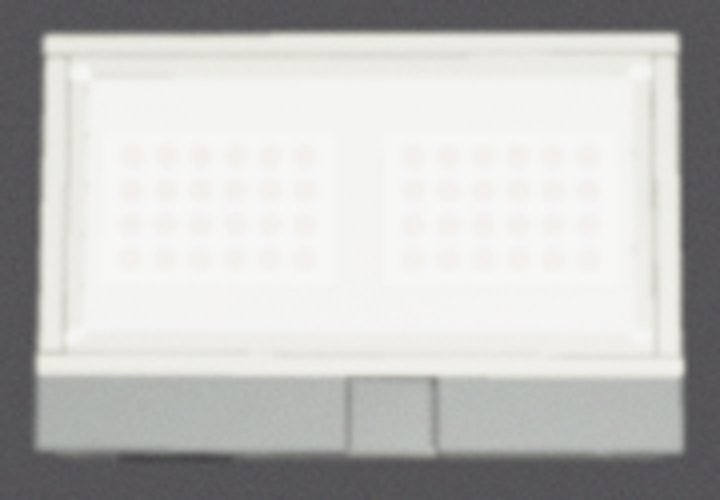

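View pics/crop2.png

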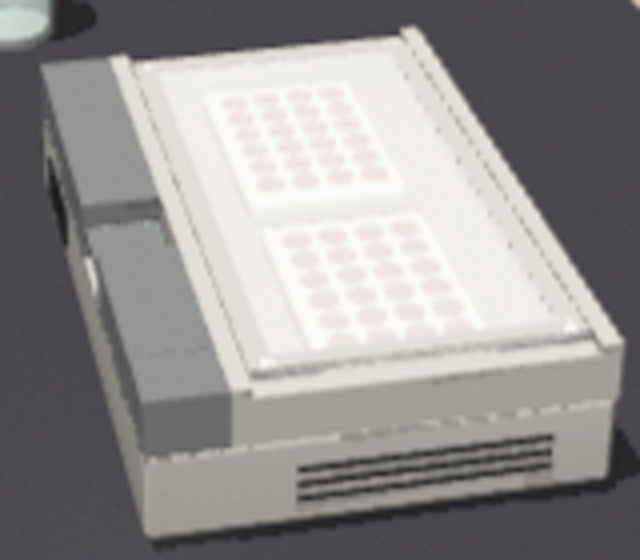

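```bash
python3 -m handwheel '[0,0,0,0,-6.8,0,0,0,0,-6.8,0,-2.6,2.9,0,0,0,-2.6,2.9,0,0,0,-2.6,2.9,0,0,0,-2.6,2.9,0,0,0,-2.6,2.9,0,0,0,-2.6,2.9,0,0,0,-2.6,2.9,0,0,0,-2.6,2.9,0,0,0,-2.6,2.9,0,0,0,-2.6,2.9,0,0,0,-2.6,2.9,0,0,0,-2.6,2.9,0,0,0,-2.6,2.9,0,0,0,-2.3,2.6,0,0,0,0,0,0,0,0,0,0,0,0]' 20
python3 - <<'E'
from h import *
for n,p in dict(LF=(253.75,268),RF=(416,268),LR=(254.2,248.5),RR=(416,248),notchL=(332,258),notchR=(354,258)).items(): print(n,ray("top",p,.085)[:2].round(4))
for n,p in dict(LF=(270+42/4,200+66/4),RF=(270+142/4,200+402/4),LR=(270+112/4,200+58/4),RR=(270+232/4,200+390/4)).items(): print("side",n,ray("side",p,.085)[:2].round(4))
print(manip.get_state()["force"])
E
```

```text
clock: 3.3
eef_pos: [0.527, 0.1471, 0.2309]
ee_rot: [-0.0, 0.709, 0.705, -0.0]
force: [-0.6, 0.2, -0.3]
finger_gap: 0.0002
LF [0.5162 0.1662]
RF [ 0.5139 -0.1684]
LR [0.5568 0.1657]
RR [ 0.5551 -0.1694]
notchL [0.5358 0.0037]
notchR [ 0.5354 -0.0417]
side LF [0.5199 0.1578]
side RF [ 0.515  -0.1711]
side LR [0.5598 0.1588]
side RR [ 0.5548 -0.1709]
[-0.60968046  0.23522886 -0.26227344]
```

```bash
python3 -m handwheel '[0,0,0.6,3,0,0,0,0,4,0,0,0,0,4,0,0,0,0,2.5,0,0,0,0,0,0]'; python3 -m handwheel '[0,0,0,0.3,0,0,0,0,0.3,0,0,0,0,0,0]'
python3 - <<'E'
from h import *
im=manip.camera("side");cv2.imwrite("pics/s1.png",cv2.resize(im[170:330,250:450,::-1],None,fx=4,fy=4))
E
```

```text
clock: 3.8
eef_pos: [0.5299, 0.148, 0.0923]
ee_rot: [-0.002, 0.708, 0.706, -0.003]
force: [0.3, -0.5, -0.2]
finger_gap: -0.0003
clock: 4.1
eef_pos: [0.5336, 0.1478, 0.0918]
ee_rot: [0.001, 0.708, 0.706, 0.001]
force: [0.0, 1.0, -0.0]
finger_gap: 0.0001
```

View pics/s1.png

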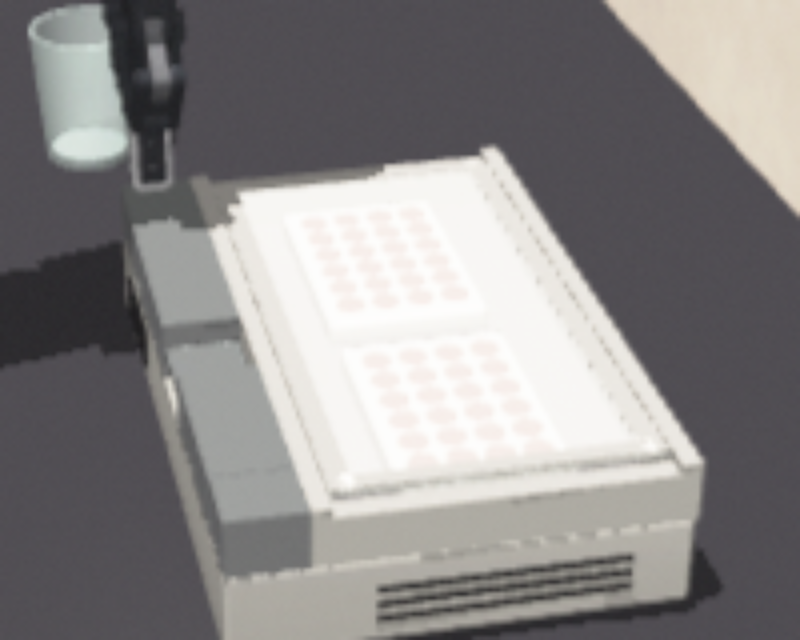

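The fingertip at crop (152,185) stands just above the left end of the ledge, between its front and rear edges. I'll lower it until it touches.

```bash
python3 -m handwheel '[0,0,0,0.2,0,0,0,0,0.2,0,0,0,0,0.2,0,0,0,0,0,0]'; python3 -m handwheel '[0,0,0,0.1,0,0,0,0,0,0]'; python3 -m handwheel '[0,0,0,0.1,0,0,0,0,0,0]'
```

```text
clock: 4.55
eef_pos: [0.5331, 0.1475, 0.0851]
ee_rot: [0.0, 0.708, 0.706, 0.0]
force: [-3.0, -0.0, 6.0]
finger_gap: 0.0003
clock: 4.75
eef_pos: [0.5331, 0.1475, 0.085]
ee_rot: [0.0, 0.708, 0.706, 0.0]
force: [-6.0, -1.1, 11.1]
finger_gap: -0.0004
clock: 4.95
eef_pos: [0.5332, 0.1475, 0.085]
ee_rot: [0.0, 0.708, 0.706, 0.0]
force: [-8.1, -2.0, 16.0]
finger_gap: 0.0001
```

Contact at z = 0.085, as the ledge height requires. Next: ease to about 6 N and sweep toward −y.

```bash
python3 -m handwheel '[0,0,0,-0.2,0,0,-0.5,0,0,0,0,-0.8,0,0,0,0,-0.8,0,0,0,0,-0.8,0,0,0,0,-0.8,0,0,0,0,-0.8,0,0,0]'; python3 -m handwheel '[0,-0.8,0,0,0,0,-0.8,0,0,0,0,-0.8,0,0,0,0,-0.8,0,0,0,0,-0.8,0,0,0,0,-0.8,0,0,0]'; python3 -m handwheel '[0,-0.8,0,0,0,0,-0.8,0,0,0,0,-0.8,0,0,0,0,0,0,0,0]'
```

```text
clock: 5.65
eef_pos: [0.5334, 0.1024, 0.0851]
ee_rot: [0.0, 0.708, 0.706, 0.001]
force: [-0.1, 3.7, 4.8]
finger_gap: 0.0005
clock: 6.25
eef_pos: [0.5332, 0.0544, 0.0851]
ee_rot: [0.0, 0.708, 0.706, 0.001]
force: [1.1, 3.7, 5.6]
finger_gap: 0.0001
clock: 6.65
eef_pos: [0.5331, 0.0294, 0.0851]
ee_rot: [0.001, 0.709, 0.706, 0.001]
force: [0.4, 0.6, 4.7]
finger_gap: -0.0001
```

```bash
for i in 1 ; do python3 -m handwheel '[0,-0.5,0,0,0,0,-0.5,0,0,0,0,-0.5,0,0,0,0,-0.5,0,0,0,0,-0.5,0,0,0]'; python3 -m handwheel '[0,-0.5,0,0,0,0,-0.5,0,0,0]';  python3 -m handwheel '[0,-0.4,0,0,0,0,0,0,0,0]';  python3 -m handwheel '[0,-0.4,0,0,0,0,0,0,0,0]'; done
```

```text
clock: 7.15
eef_pos: [0.533, 0.0056, 0.085]
ee_rot: [0.0, 0.708, 0.706, 0.001]
force: [-0.1, 5.3, 6.7]
finger_gap: -0.0003
clock: 7.35
eef_pos: [0.5326, -0.0049, 0.0845]
ee_rot: [0.0, 0.708, 0.706, 0.0]
force: [0.6, -0.4, 0.0]
finger_gap: -0.0002
clock: 7.55
eef_pos: [0.5319, -0.0094, 0.0836]
ee_rot: [-0.0, 0.709, 0.706, -0.001]
force: [0.1, -0.0, -0.1]
finger_gap: 0.0004
clock: 7.75
eef_pos: [0.5322, -0.013, 0.084]
ee_rot: [-0.0, 0.708, 0.706, -0.0]
force: [-0.5, 0.0, 0.4]
finger_gap: -0.0004
```

The force vanished and the tip dropped near y = −0.004, so the notch edge is where the picture put it. I'll go to the notch centre (y ≈ −0.019) and lower to the key.

```bash
python3 -m handwheel '[0,-0.3,0,0,0,0,-0.3,0,0,0,0,0,0,0.3,0,0,0,0,0.3,0,0,0,0,0.3,0,0,0,0,0,0]'; python3 -m handwheel '[0,0,0,0.2,0,0,0,0,0,0]'; python3 -m handwheel '[0,0,0,0.1,0,0,0,0,0,0]'
```

```text
clock: 8.35
eef_pos: [0.532, -0.0184, 0.0745]
ee_rot: [-0.0, 0.708, 0.706, -0.0]
force: [-1.0, 0.7, 0.6]
finger_gap: -0.0
clock: 8.55
eef_pos: [0.5324, -0.0185, 0.0732]
ee_rot: [-0.0, 0.708, 0.706, 0.0]
force: [-0.1, 0.4, 1.2]
finger_gap: 0.0002
clock: 8.75
eef_pos: [0.5324, -0.0185, 0.0726]
ee_rot: [0.0, 0.708, 0.706, 0.0]
force: [-1.8, 0.5, 3.8]
finger_gap: -0.0001
```

```bash
python3 -m handwheel '[0,0,0,0.2,0,0,0,0,0.2,0,0,0,0,0.2,0,0,0,0,0,0]'; python3 -m handwheel '[0,0,0,0.2,0,0,0,0,0,0]'; python3 -m handwheel '[0,0,0,0.1,0,0,0,0,0,0]';python3 -m handwheel '[0,0,0,0.1,0,0,0,0,0,0]'
```

```text
clock: 9.15
eef_pos: [0.5325, -0.0185, 0.0665]
ee_rot: [0.0, 0.708, 0.706, 0.0]
force: [-1.1, -0.1, 3.2]
finger_gap: 0.0001
clock: 9.35
eef_pos: [0.5325, -0.0185, 0.065]
ee_rot: [0.0, 0.708, 0.706, 0.0]
force: [-5.0, 0.0, 6.5]
finger_gap: -0.0
clock: 9.55
eef_pos: [0.5326, -0.0185, 0.0649]
ee_rot: [0.0, 0.708, 0.706, 0.0]
force: [-6.2, 0.9, 12.8]
finger_gap: -0.0003
clock: 9.75
eef_pos: [0.5326, -0.0185, 0.0649]
ee_rot: [0.0, 0.708, 0.706, 0.0]
force: [-9.9, 1.1, 19.1]
finger_gap: 0.0002
```

Hard stop at z = 0.0649, 8 mm below the key's rest height, with force climbing to 19 N. Now straight up and away.

```bash
python3 -m handwheel '[0,0,0,-0.3,0,0,0,0,-0.5,0,0,0,0,-1,0,0,0,0,-2,0,0,0,0,-3,0,0,0,0,-4,0,0,0,0,-4,0,0,0,0,-4,0,0,3,-3,0,0,0,3,-3,0,0,0,3,-3,0,0,0,3,-3,0,0,0,3,0,0,0,0,3,0,0,0,0,0,0,0,0,0,0,0,0,0]'
python3 - <<'E'
from h import *
a=manip.camera("side")[170:330,250:450,::-1];b=manip.camera("top")[140:300,225:425,::-1]
for n,i in(("s2",a),("t2",b)): cv2.imwrite(f"pics/{n}.png",cv2.resize(i,None,fx=3,fy=3,interpolation=cv2.INTER_CUBIC))
o=cv2.imread("pics/top0.png")[140:300,225:425]
for c in("top","side"):
  for n in("tipbox","jar","bottle","beaker","lid"):
    print(c,n,[(round(d["score"],2),np.round(d["at"]).tolist()) for d in manip.cut_out(n,c)[:2]])
print(manip.get_state()["force"],manip.get_state()["clock"])
E
```

```text
clock: 11.35
eef_pos: [0.4129, 0.1621, 0.2505]
ee_rot: [0.0, 0.708, 0.706, -0.0]
force: [-0.2, 0.1, 0.2]
finger_gap: -0.0002
top tipbox []
top jar [(0.74, [488.0, 344.0])]
top bottle [(0.56, [509.0, 250.0])]
top beaker [(0.96, [152.0, 264.0])]
top lid [(0.69, [334.0, 204.0])]
side tipbox [(0.77, [219.0, 220.0])]
side jar [(0.73, [220.0, 407.0])]
side bottle [(0.91, [356.0, 398.0]), (0.73, [353.0, 274.0])]
side beaker [(0.76, [269.0, 190.0])]
side lid [(0.64, [354.0, 245.0]), (0.33, [300.0, 256.0])]
[ 1.03448439  0.66367763 -0.4411358 ] 11.95
```

View pics/s2.png

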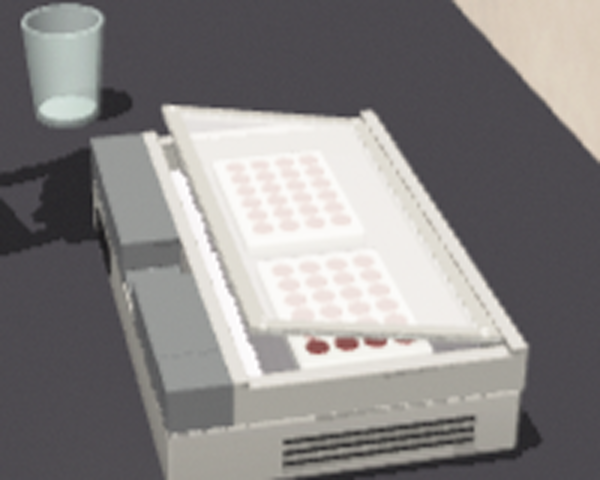

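View pics/t2.png

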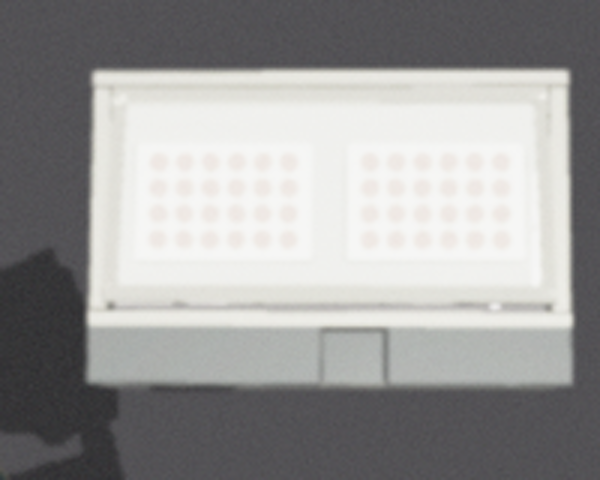

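The lid is clearly ajar, hinged at the rear, with its front corners at crop (163,107) and (262,325). The beaker, bottle and jar have not moved. The arm is clear, so I'll do a quick height check and hand in.

Run:
```python
from h import *
for p in((250+163/3,170+107/3),(250+262/3,170+325/3)):
    print([(z,ray("side",p,z)[:2].round(3).tolist()) for z in(.085,.105,.113,.12)])
print(manip.job_done())
```

```text
[(0.085, [0.582, 0.201]), (0.105, [0.575, 0.16]), (0.113, [0.572, 0.143]), (0.12, [0.57, 0.129])]
[(0.085, [0.585, -0.116]), (0.105, [0.578, -0.145]), (0.113, [0.575, -0.157]), (0.12, [0.572, -0.168])]
the job is handed in; nothing more can be done
None
```

The lid is ajar and the job is handed in, at about 12 s on the robot's clock.

- **Sweep:** I set the closed fingertip on the left end of the ledge, touching at z = 0.085 m. I swept it toward −y at about 5 N until the force vanished and the tip dropped near y = −0.004.
- **Press:** At the notch centre (y ≈ −0.019) the key was at z ≈ 0.073. I pressed it to a hard stop at z = 0.0649, its full 8 mm of travel, with the force reaching 19 N. Then I went straight up and moved away.

**Last checks:**
- The lid stands ajar with its front edge raised. The side view puts it at about 0.113 m, which matches the 28 mm rise expected with the key fully down. The width at that height is 0.300 m, against 0.306 m given.
- The tool force is about zero, so the arm is touching nothing.
- The bottle, beaker and jar were found within about 3 pixels of their starting places in both pictures.
- The tip box matched in the side picture, but the network missed it in the last top picture, so that check comes from one camera only.
- The side camera put the left end of the ledge about 8 mm from where the top camera did. I used the top view, and the contacts agreed with it.

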